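# Switch on the bench circuit behind a locking toggle

## Task

Two identical switch boxes with locking toggles stand on the worktop; a lever is on when it leans towards the small round lamp on its box. Switch on the one that is still off: lift the metal collar on its lever, swing the lever fully over to the lamp side and let the collar drop back down so that it locks. Leave the other switch on and locked, and leave the two screw-lid cups where they stand.

Things in the scene. Friction and masses are not known exactly. Their poses are not given: they have to be found in the camera images.
- station_a: switch box A (starts off): grey box 142 x 76 mm fixed to the bench, top plate 50 mm up. Origin: centre of its underside; +x points to the end with the small round white lamp in a black ring (ON end; lamp 24 mm wide, 14 mm high, at x = +53 mm), y is parallel to the lever's hinge, z up. Two dark gate ridges rise 14 mm above the plate at y = +-6 to +-12 mm, within x = +-13 mm
- station_b: switch box B (starts on, left or right of A): grey box 142 x 76 mm fixed to the bench, top plate 50 mm up. Origin: centre of its underside; +x points to the end with the small round white lamp in a black ring (ON end; lamp 24 mm wide, 14 mm high, at x = +53 mm), y is parallel to the lever's hinge, z up. Two dark gate ridges rise 14 mm above the plate at y = +-6 to +-12 mm, within x = +-13 mm
- lever_a_pivot (a point): hinge axis of lever A at its middle, inside box A, 24 mm above the worktop. The lever is a steel rod 10 mm thick with a 15 mm wide rounded end whose top lies 106 mm from the pivot, 32 mm beyond the collar when that is down; lever B is the same
- lever_a (a joint): lever A, rad: 0 = off, leaning 0.42 rad from upright away from the lamp; 0.84 = on, 0.42 rad past upright towards the lamp (end stops). Turns about the box's y through the pivot. Locked at both ends (0.05 rad play) while the collar is down; else it swings with slight friction (0.05 N m) and stays where left. Starts off, 0 to 0.02.
- collar_a (a joint): lift of collar A along the lever away from the pivot, m: 0 = down, locked; 0.016 = upper stop. From 0.012 up its two pins clear the gate over the whole swing. A spring pulls it down (4 N at the bottom, 8 N at the top): let go at either end of the swing it drops to 0 by itself, over the middle it rests on the gate
- collar_a_mid (a point): centre of locking collar A, a knurled aluminium sleeve round the lever, 26 mm across, 30 mm long, covering 44 to 74 mm from the pivot when down (this point at 59 mm). Site z points out along the lever, y along the hinge. Two 7 mm pins reach 15 mm below the sleeve
- lever_b (a joint): lever B, rad: 0 = off, leaning 0.42 rad from upright away from the lamp; 0.84 = on, 0.42 rad past upright towards the lamp (end stops). Turns about the box's y through the pivot. Locked at both ends (0.05 rad play) while the collar is down; else it swings with slight friction (0.05 N m) and stays where left. Starts on, 0.82 to 0.84.
- collar_b (a joint): lift of collar B along the lever away from the pivot, m: 0 = down, locked; 0.016 = upper stop. From 0.012 up its two pins clear the gate over the whole swing. A spring pulls it down (4 N at the bottom, 8 N at the top): let go at either end of the swing it drops to 0 by itself, over the middle it rests on the gate
- collar_b_mid (a point): centre of locking collar B, a knurled aluminium sleeve round the lever, 26 mm across, 30 mm long, covering 44 to 74 mm from the pivot when down (this point at 59 mm). Site z points out along the lever, y along the hinge. Two 7 mm pins reach 15 mm below the sleeve
- cup_1: screw-lid specimen cup with a yellow lid, 64 mm across, 66 mm high, loose, standing between the switch boxes; origin at the centre of its underside. Bystander
- cup_2: screw-lid specimen cup with a red lid, 58 mm across, 66 mm high, loose, standing to the right of the switch boxes; origin at the centre of its underside. Bystander

How it is judged:
By the outcome, as a careful person would: the job done as asked, in the order asked, and still so for the second after the job is handed in, with the robot touching nothing.
It also fails if it takes over 32 s, if anything falls off the work surface, if the arm or the gripper's body presses on something with over 40 N, if the wrist force passes 120 N, or if a joint passes its speed limit or range.

## Robot

A 6-joint arm with a two-finger parallel gripper is mounted at the origin on a cart in front of the work surface, level with it; the furniture and walls round the work are solid. World frame = base frame: x ahead of the robot, y to its left, z up, the work surface at z = 0. Lengths are in m, angles in degrees, forces in N, time in s.
With the tool pointing down it reaches from about 0.375 to 0.9 m from the base axis. Payload 3.1 kg.
Tool frame: the origin (TCP) lies midway between the tips of the shut fingers; the grasp point (between the pads) lies 19 mm behind it; x points along the fingers, z is the direction in which the jaws open and shut, and the axes are right-handed (so a half turn about x gives the same grasp; the last joint's range is limited). The gripper opens to 87 mm and grips with 3 to 60 N. Pads are 19 mm wide; open, the fingers measure 117 mm over their backs; the gripper's body (75 mm by 190 mm) begins 51 mm behind the grasp point.
Start: joints at [-76.289, 30.224, 82.088, -0, 67.689, -10.227], TCP at [0.254, -0.571, 0.223] pointing down, gripper open.
Joint ranges: [-176.69, 176.69], [-43.24, 126.21], [12.49, 139.97], [-82, 262], [0, 151.66], [-163.58, 163.58]. Speed limits (degrees/s): [159.86, 159.86, 180, 180, 180, 180].

## Interface

Orientations are given as a 3x3 rotation matrix whose columns are the frame's x, y, z axes.
In Python, from rig import * gives the robot as it stands.
- The arm moves only by the tool play_rows, never from a script. Its argument "rows" is a list that holds one entry, the list of rows, each a list of 7 numbers: the shift along the tool's x, y, z in m, then the turn, a rotation vector about the tool's x, y, z in degrees, then the finger opening in m, from 0 to 0.087. A call has 1 to 12 rows; each row is the pose to reach, as a shift and turn from the pose commanded when the call began, along the tool's axes at that moment; what a row does not reach only later rows make up. A row lasts 1/10 s, in which the tool goes at most 50 mm and 8.59 degrees, less where a joint would pass 70% of its speed; a pose out of reach is approached as far as the arm can. A call with a gripper value outside its range is refused whole. The fingers move at their own pace and stop on an object; the grip force is fixed at half the most. Time passes only in rows, so rows that repeat a pose let the fingers close. It gives the time, the measured TCP pose, the force and the opening at its end, in the units of the state.
- read_state(): the state, without advancing time (a new reading comes with each control period).
- capture(name): name is "scene" or "side" or "wrist"; returns a dict with "pixels" (384x512x3 uint8, red, green, blue), "intrinsics" (3x3 intrinsics, pixels), "k1" (the pictures are not rectified: a ray, as slopes to the right and down, at radius r is drawn at 1 + k1 r^2 times it, then the intrinsics apply), "rvec" (rotation vector, rad) and "tvec" (3), from world to camera coordinates, as OpenCV has them. Camera axes: x right, y down, z forward; pixel columns grow to the right and rows downward; lengths in m; the calibration is good to about 2 mm. A picture is of the moment at which its call begins. There is no depth.
- hand_in(): hands the job in, once; it reports no verdict.
Trained networks look in the newest picture that a camera, given by its name, has taken for a name from the list of things; names that differ only in an ending like _2 or _b are one class to them, and where a whole thing is asked for, a point or a joint stands for the part that bears it (a point fixed in the world has none). Each returns a list of dicts, best first, with "p" (0 to 1); they miss things now and then, are a little off and sometimes report something else, mostly with a low value. They report only what shows in the picture. A call takes as long as a camera call.
- trace(camera, target): "mask" (384x512 bool, what is visible of it) and "at" ([column, row] in pixels, amid what is visible of it).
The state is a dict: "time_s": time; "joint_positions": joint angles; "qvel": joint speeds; "tau": joint torques, N m; "position": TCP position; "tcp_rot": TCP orientation; "force": force on the tool from outside, world axes, zero at the start; "moment": the same for the moment, N m; "opening": opening from 0.0 (shut) to 1.0 (fully open).
Only numpy, scipy, OpenCV 4.12 (cv2) and the standard library are available. Lean on these libraries where they do the work, as an engineer would, in place of code of your own. Each camera call takes 0.05 s, during which the arm holds its last target.

## Working session

There is one attempt and no reset: what is moved stays moved. The work goes in short steps, Python scripts to look and compute and a tool call to move; the robot and the scene stay as the last step left them, time stands still between calls to the robot, and variables do not carry over. Pictures are saved under pics/ and viewed, and the job is handed in when it is done.

Besides the shell and the picture viewer there is one more tool, called after "Request:" by a JSON object that holds its "op" and its "data". play_rows: Moves the arm, as the interface text tells. Its arguments: {"type":"object","properties":{"rows":{"type":"array"}},"required":["rows"]}

```bash
mkdir -p pics; ls; cat > h.py <<'E'
from rig import *
import numpy as np, cv2
def save(c,n): cv2.imwrite(f'pics/{n}.png',c['pixels'][:,:,::-1])
E
python3 - <<'E'
from h import *
for n in ['scene','side']:
    c=capture(n); save(c,n+'1')
    print(n,c['intrinsics'],c['k1'],c['rvec'],c['tvec'])
    for t in ['station_a','collar_a_mid','lever_a','cup_1']:
        print(t,[(round(d['p'],2),d['at'],int(d['mask'].sum())) for d in trace(n,t)])
s=read_state();print(s)
E
```

```text
pics
scene [[498.31008318   0.         252.63090398]
 [  0.         498.31008318 197.69453828]
 [  0.           0.           1.        ]] -0.12251476901848135 [ 1.06099019 -2.00586634  1.28513848] [0.18792758 0.31563916 0.86847867]
station_a [(0.85, [172.9, 263.7], 1757)]
collar_a_mid []
lever_a [(0.52, [167.3, 240.2], 193)]
cup_1 [(0.88, [217.9, 229.9], 614), (0.49, [329.1, 182.1], 170)]
side [[412.03518491   0.         255.15290985]
 [  0.         412.03518491 192.31440335]
 [  0.           0.           1.        ]] 0.05263368232878562 [ 0.50200137 -2.79570094  1.02261875] [0.45488718 0.29949559 0.98237948]
station_a [(0.86, [236.9, 295.0], 2120), (0.69, [287.0, 184.9], 1420)]
collar_a_mid []
lever_a [(0.61, [224.9, 277.7], 229), (0.55, [300.8, 177.0], 141)]
cup_1 [(0.92, [230.1, 220.1], 567), (0.57, [270.7, 131.4], 370)]
{'time_s': 0.5, 'joint_positions': array([-7.62884867e+01,  3.02285432e+01,  8.20917492e+01,  1.33233237e-04,
        6.76892567e+01, -1.02248214e+01]), 'qvel': array([ 0.03419486,  0.00106707, -0.04098705, -0.06384716,  0.06918566,
       -0.04282217]), 'tau': array([-1.10702960e-03, -4.39605510e+01, -1.76790601e+01,  6.33926899e-02,
        5.15244983e-02, -3.37259667e-05]), 'position': array([ 0.25361202, -0.57115926,  0.22247177]), 'tcp_rot': array([[-3.74149770e-05,  9.13997205e-01,  4.05720480e-01],
       [ 1.62424327e-04,  4.05720480e-01, -9.13997191e-01],
       [-9.99999986e-01,  3.17016919e-05, -1.63635403e-04]]), 'force': array([0.10857825, 0.26912963, 0.1010404 ]), 'moment': array([-0.03884052, -0.03458207, -0.00279015]), 'opening': 0.9938687229635822}
```

View pics/scene1.png

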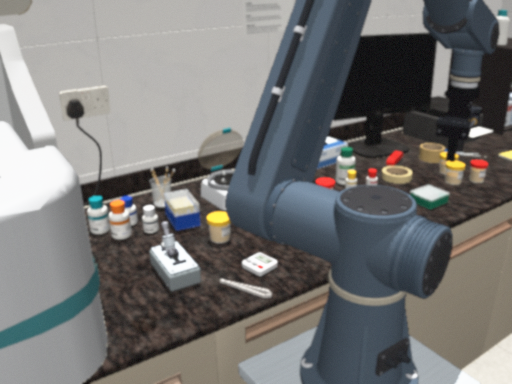

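View pics/side1.png

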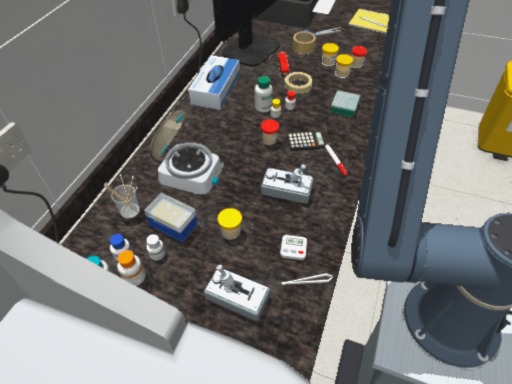

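```bash
python3 - <<'E'
import cv2,numpy as np
a=cv2.imread('pics/side1.png');b=cv2.imread('pics/scene1.png')
f=lambda i,x,y,w,h:cv2.resize(i[y:y+h,x:x+w],(400,300),interpolation=cv2.INTER_CUBIC)
cv2.imwrite('pics/z1.png',np.vstack([np.hstack([f(a,195,255,80,60),f(a,250,150,80,60)]),np.hstack([f(b,135,230,80,60),f(b,235,150,120,90)])]))
E
```

```text
(no output)
```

View pics/z1.png

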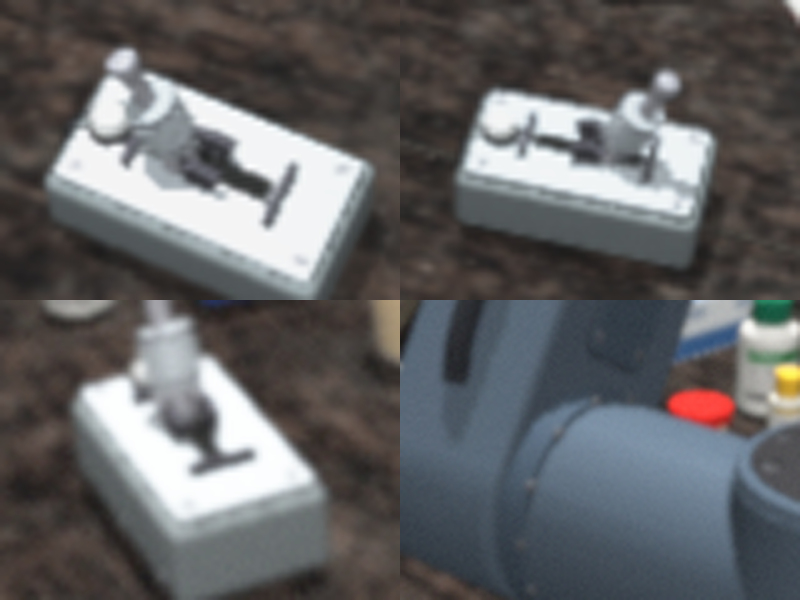

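```bash
cat >> h.py <<'E'
def cam(c):
    R=cv2.Rodrigues(np.array(c['rvec'],float))[0];return R,np.array(c['tvec'],float),np.array(c['intrinsics']),c['k1']
def proj(P,C):
    R,t,K,k=C
    return cv2.projectPoints(np.asarray(P,float).reshape(-1,1,3),cv2.Rodrigues(R)[0],t,K,np.array([k,0,0,0,0.]))[0][:,0]
def onplane(uv,z,C):
    R,t,K,k=C
    n=cv2.undistortPointsIter(np.array(uv,float).reshape(-1,1,2),K,np.array([k,0,0,0,0.]),None,None,(3,50,1e-10))[:,0]
    d=np.c_[n,np.ones(len(n))]@R; o=-R.T@t
    return o+d*((z-o[2])/d[:,2])[:,None]
def w(p,x,y,yaw):
    c,s=np.cos(yaw),np.sin(yaw);p=np.asarray(p,float).reshape(-1,3)
    return np.c_[x+c*p[:,0]-s*p[:,1],y+s*p[:,0]+c*p[:,1],p[:,2]]
def feats(q):  # q lean angle from upright toward lamp
    s,c=np.sin(q),np.cos(q)
    L=lambda r:[r*s,0,.024+r*c]
    return L
def draw(img,C,x,y,yaw,q,lift=0,sc=5,roi=(0,0,80,60)):
    x0,y0,ww,hh=roi
    im=cv2.resize(img[y0:y0+hh,x0:x0+ww,::-1],None,fx=sc,fy=sc,interpolation=cv2.INTER_CUBIC)
    f=lambda P:(((proj(w(P,x,y,yaw),C)-[x0,y0]+.5)*sc)).astype(int)
    for z in(0,.05):
        p=f([[a*.071,b*.038,z] for a,b in((1,1),(1,-1),(-1,-1),(-1,1))]);cv2.polylines(im,[p],True,(0,255,0),1)
    th=np.linspace(0,6.28,30)
    cv2.polylines(im,[f(np.c_[.053+.012*np.cos(th),.012*np.sin(th),0*th+.064])],True,(0,0,255),1)
    L=feats(q)
    cv2.polylines(im,[f([L(.024),L(.106)])],False,(255,0,0),1)
    for r in(.044+lift,.074+lift):
        e=np.array([np.cos(q),0,-np.sin(q)])
        cv2.polylines(im,[f(np.array(L(r))+.013*(np.cos(th)[:,None]*e+np.sin(th)[:,None]*np.array([0,1,0])))],True,(255,255,0),1)
    return im
E
python3 - <<'E'
from h import *
from scipy.optimize import least_squares
c=capture('side');C=cam(c)
R,t,K,k=C;print('cam',-R.T@t)
def fit(top,bot,lamp,tip,q):
    obs=np.array(top+bot+[lamp,tip])
    cn=[(1,1),(1,-1),(-1,-1),(-1,1)]
    P=[[a*.071,b*.038,.05] for a,b in cn]+[[.071,-.038,0],[-.071,-.038,0],[.053,0,.064],feats(q)(.0985)]
    # init
    g=onplane(top,.05,C);m=g.mean(0);d=g[:2].mean(0)-g[2:].mean(0)
    r=least_squares(lambda v:(proj(w(P,*v),C)-obs).ravel(),[m[0],m[1],np.arctan2(d[1],d[0])])
    print(r.x,np.degrees(r.x[2]),r.fun.reshape(-1,2).round(1));return r.x
# order: (+,+)?, decide sign by geometry
zA=lambda x,y:[250+(x-400)/5-.5,150+y/5-.5]
zB=lambda x,y:[195+x/5-.5,255+y/5-.5]
# lamp end left; y=+90deg left of +x seen from above: print plane points
print(onplane([zA(493,90),zA(458,178),zA(690,220),zA(716,130)],.05,C))
print(onplane([zB(137,72),zB(48,180),zB(310,290),zB(372,170)],.05,C))
E
```

```text
cam [0.28427826 0.53793682 0.94419238]
[[ 0.54587481 -0.27450992  0.05      ]
 [ 0.54175208 -0.2014105   0.05      ]
 [ 0.40783846 -0.21729271  0.05      ]
 [ 0.41230412 -0.28930613  0.05      ]]
[[0.53918428 0.08876472 0.05      ]
 [0.55566706 0.15600402 0.05      ]
 [0.42101379 0.16399962 0.05      ]
 [0.4140143  0.09818843 0.05      ]]
```

```bash
python3 - <<'E'
from h import *
from scipy.optimize import least_squares
c=capture('side');C=cam(c)
zA=lambda x,y:[250+(x-400)/5-.5,150+y/5-.5]
P=[[.071,-.038,.05],[.071,.038,.05],[-.071,.038,.05],[-.071,-.038,.05],[.071,.038,0],[-.071,.038,0],[.053,0,.064],feats(-.42)(.0985)]
obs=np.array([zA(490,88),zA(457,178),zA(692,222),zA(718,130),zA(460,222),zA(685,268),zA(503,120),zA(667,83)])
W=np.array([1,1,1,1,1,1,1,.7])[:,None]
r=least_squares(lambda v:(W*(proj(w(P,*v),C)-obs)).ravel(),[.477,-.246,0.1],loss='soft_l1')
print(r.x,np.degrees(r.x[2]),(proj(w(P,*r.x),C)-obs).round(1).tolist())
im=draw(c['pixels'],C,*r.x,-.42,sc=8,roi=(245,145,85,65));cv2.imwrite('pics/o1.png',im)
E
```

```text
[ 0.47733569 -0.24823604  0.09267323] 5.309785184426504 [[-0.6, -1.2], [-0.4, -0.8], [1.2, 0.1], [0.6, -0.6], [-1.2, 1.4], [0.9, 1.9], [-0.3, -0.7], [-0.1, 0.8]]
```

View pics/o1.png

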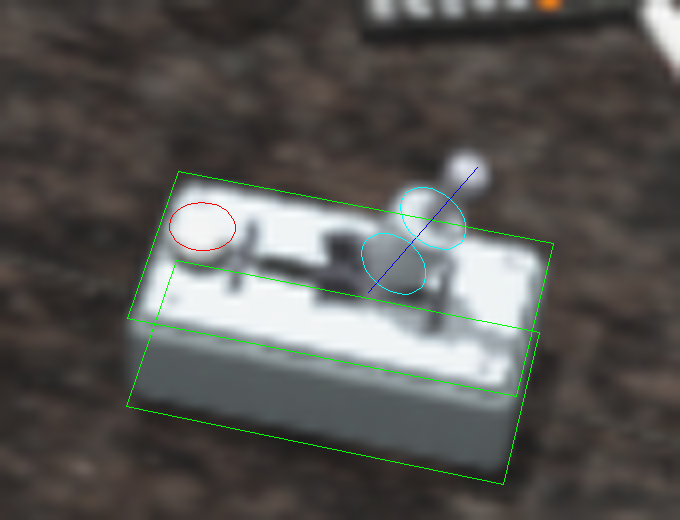

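```bash
cat >> h.py <<'E'
from scipy.spatial.transform import Rotation as Ro
def target(x,y,yaw,q,r):  # tcp at distance r from pivot along lever lean q; tool x=-lever
    Rb=Ro.from_euler('z',yaw).as_matrix()
    s,c=np.sin(q),np.cos(q)
    l=Rb@[s,0,c]; z=Rb@[0,-1,0]; X=-l
    return np.array([x,y,.024])+r*l, np.c_[X,np.cross(z,X),z]
def delta(p,Rt,s=None,p0=None,R0=None):
    if p0 is None: s=s or read_state();p0,R0=s['position'],s['tcp_rot']
    return (R0.T@(p-p0)).round(4),np.degrees(Ro.from_matrix(R0.T@Rt).as_rotvec()).round(2)
E
python3 - <<'E'
from h import *
c=capture('wrist');C=cam(c);save(c,'w1')
s=read_state();print(s['time_s'],'cam',-C[0].T@C[1],'axis',C[0][2], 'cam in tool',s['tcp_rot'].T@(-C[0].T@C[1]-s['position']),C[2],C[3])
p,R=target(.4773,-.2482,.0927,0,.3);p[0]-=.0
print(p,delta(p,R))
E
```

```text
0.65 cam [ 0.32384642 -0.54041143  0.38446376] axis [-0.25612375 -0.11299889 -0.9600166 ] cam in tool [-0.16187537  0.07668235  0.00034161] [[315.49608325   0.         256.91811981]
 [  0.         315.49608325 192.93064595]
 [  0.           0.           1.        ]] -0.02630156849954895
[ 0.4773 -0.2482  0.324 ] (array([-0.1014,  0.3355, -0.2045]), array([ 1.863e+01,  1.000e-02, -0.000e+00]))
```

View pics/w1.png

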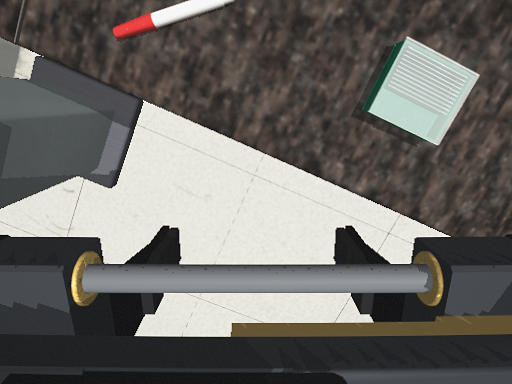

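Request:
{"op": "play_rows", "data": {"rows": [[[-0.03, 0.04, -0.037, 3, 0, 0, 0.06], [-0.058, 0.08, -0.075, 6, 0, 0, 0.05], [-0.058, 0.12, -0.111, 9, 0, 0, 0.05], [-0.058, 0.155, -0.143, 12, 0, 0, 0.05], [-0.058, 0.19, -0.176, 15, 0, 0, 0.05], [-0.058, 0.225, -0.208, 18, 0, 0, 0.05], [-0.058, 0.252, -0.233, 18.6, 0, 0, 0.05], [-0.058, 0.252, -0.233, 18.6, 0, 0, 0.05], [-0.058, 0.252, -0.233, 18.6, 0, 0, 0.05], [-0.058, 0.252, -0.233, 18.6, 0, 0, 0.05]]]}}

```text
time_s: 1.65
position: [0.3895, -0.2571, 0.2808]
tcp_rot: [[0.0, 0.996, 0.093], [-0.001, 0.093, -0.996], [-1.0, 0.0, 0.001]]
force: [-0.1, -1.3, -1.0]
opening: 0.575
```

```bash
python3 - <<'E'
from h import *
c=capture('wrist');C=cam(c);save(c,'w2')
s=read_state();print(s['time_s'],s['position'],s['tcp_rot'].round(3),s['opening'],s['joint_positions'].round(1))
im=draw(c['pixels'],C,.4773,-.2482,.0927,-.42,sc=1.5,roi=(0,0,512,384));cv2.imwrite('pics/o2.png',im)
for t in ['station_a','collar_a_mid','lever_a']: print(t,[(round(d['p'],2),d['at']) for d in trace('wrist',t)])
E
```

```text
1.7 [ 0.38934641 -0.2574751   0.28069487] [[ 0.     0.996  0.092]
 [-0.001  0.092 -0.996]
 [-1.     0.     0.001]] 0.5723582607249316 [-47.2  13.6  99.7  -0.   66.7  37.5]
station_a [(0.59, [1.0, 84.7]), (0.57, [255.8, 84.6])]
collar_a_mid [(0.96, [254.7, 109.9])]
lever_a [(0.88, [254.5, 114.9])]
```

View pics/o2.png

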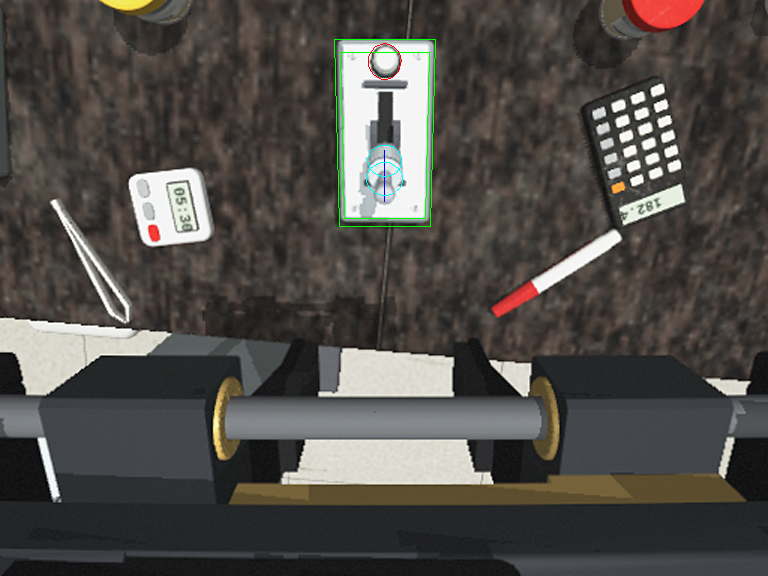

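```bash
python3 - <<'E'
from h import *
c=capture('wrist');C=cam(c)
im=draw(c['pixels'],C,.4773,-.2482,.0927,-.42,sc=5,roi=(205,18,100,140))
im2=cv2.resize(c['pixels'][18:158,205:305,::-1],None,fx=5,fy=5,interpolation=cv2.INTER_CUBIC)
o=np.hstack([im2,im]);print(o.shape);cv2.imwrite('pics/o3.png',cv2.resize(o,(800,560)))
E
```

```text
(700, 1000, 3)
```

View pics/o3.png

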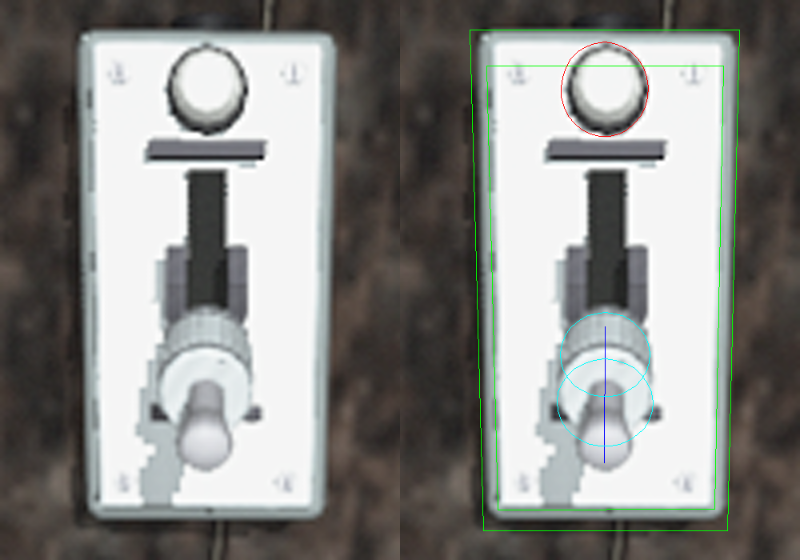

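```bash
python3 - <<'E'
from h import *
cs=capture('side');S=cam(cs);cw=capture('wrist');W=cam(cw)
zA=lambda x,y:[250+(x-400)/5-.5,150+y/5-.5]
zW=lambda x,y:[205+x/4-.5,18+y/4-.5]
def ud(uv,C):return cv2.undistortPoints(np.array(uv,float).reshape(-1,1,2),C[2],np.array([C[3],0,0,0,0.]))[:,0].T
def tri(a,b):
    X=cv2.triangulatePoints(np.c_[S[0],S[1]],np.c_[W[0],W[1]],ud(a,S),ud(b,W));X=X[:3,0]/X[3]
    return X.round(4),proj(X,S)[0]-a,proj(X,W)[0]-b
im=cv2.resize(cs['pixels'][145:210,245:330,::-1],None,fx=9,fy=9,interpolation=cv2.INTER_CUBIC);cv2.imwrite('pics/s2.png',im)
for n,a,b in [('lamp',zA(503,120),zW(207,86)),('knob',zA(667,83),zW(205,443)),('c++ near-left',zA(692,222),zW(92,512)),('far-left',zA(460,180),zW(82,38)),('far-right',zA(493,92),zW(331,40)),('near right',zA(716,132),zW(325,512))]: print(n,tri(a,b))
print(w([[.053,0,.064],feats(-.42)(.0985)],.4773,-.2482,.0927))
E
```

```text
lamp (array([ 0.5304, -0.2434,  0.0614]), array([-0.42261789, -0.127727  ]), array([0.0275885 , 1.02940397]))
knob (array([ 0.4382, -0.2516,  0.1173]), array([-0.28722427, -0.00287545]), array([0.14254447, 0.75856733]))
c++ near-left (array([ 0.4078, -0.2186,  0.0468]), array([-0.36479159,  0.00984796]), array([0.16588853, 0.80227763]))
far-left (array([ 0.5432, -0.2061,  0.0432]), array([-0.35568536, -0.12114556]), array([0.00157969, 0.82456363]))
far-right (array([ 0.5484, -0.2774,  0.0453]), array([-0.50794324, -0.17212816]), array([0.01003487, 1.22559899]))
near right (array([ 0.4139, -0.2916,  0.0452]), array([-0.48601468,  0.03397029]), array([0.2559694 , 1.11217315]))
[[ 0.53007244 -0.24329393  0.064     ]
 [ 0.43730804 -0.25191791  0.11393926]]
```

View pics/s2.png

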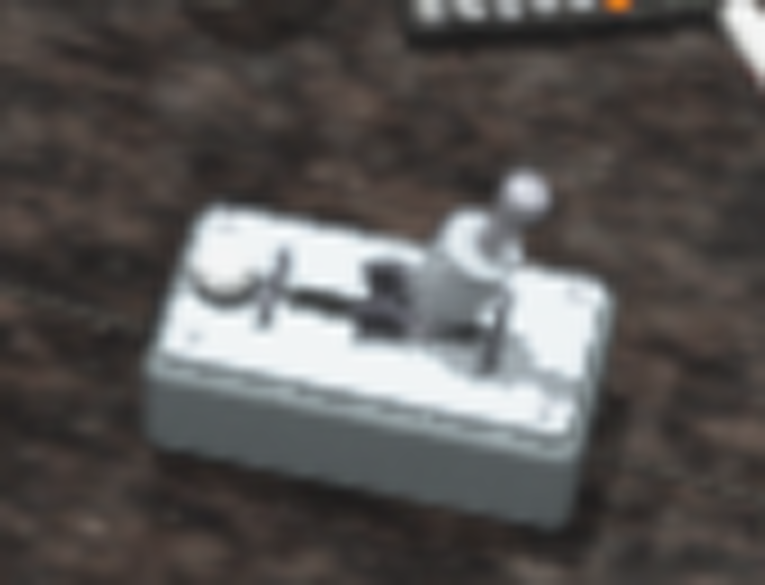

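```bash
cat >> h.py <<'E'
BX=(.478,-.2483,.0922)
E
python3 - <<'E'
from h import *
s=read_state();print(s['time_s'],s['force'],s['moment'])
for r in (.13,.085,.047): p,R=target(*BX,-.41,r);print(p,delta(p,R,s))
E
```

```text
2.0 [0.29340886 0.6907613  0.01768398] [ 0.05375141  0.01326825 -0.03861988]
[ 0.42640088 -0.25307097  0.14322571] (array([ 0.1372,  0.0375, -0.0004]), array([-0.04,  0.  , 23.5 ]))
[ 0.44426212 -0.25141948  0.10195527] (array([ 0.1785,  0.0555, -0.0004]), array([-0.04,  0.  , 23.5 ]))
[ 0.45934494 -0.25002489  0.06710468] (array([ 0.2133,  0.0706, -0.0004]), array([-0.04,  0.  , 23.5 ]))
```

Request:
{"op": "play_rows", "data": {"rows": [[[0.03, 0.01, 0, 0, 0, 6, 0.05], [0.06, 0.02, 0, 0, 0, 12, 0.05], [0.09, 0.03, 0, 0, 0, 18, 0.05], [0.115, 0.0345, 0, 0, 0, 23.5, 0.05], [0.137, 0.0375, 0, 0, 0, 23.5, 0.05], [0.137, 0.0375, 0, 0, 0, 23.5, 0.05], [0.137, 0.0375, 0, 0, 0, 23.5, 0.05], [0.137, 0.0375, 0, 0, 0, 23.5, 0.05]]]}}

```text
time_s: 2.8
position: [0.4275, -0.2535, 0.1448]
tcp_rot: [[0.398, 0.912, 0.094], [0.035, 0.087, -0.996], [-0.917, 0.4, 0.002]]
force: [-1.0, 0.3, 0.6]
opening: 0.572
```

```bash
python3 - <<'E'
from h import *
c=capture('wrist');C=cam(c)
im=draw(c['pixels'],C,*BX,-.41,sc=1.5,roi=(0,0,512,384));cv2.imwrite('pics/o4.png',im)
s=read_state();print(s['time_s'],s['position'],s['force'],s['moment'])
for r in (.13,.085,.047): p,R=target(*BX,-.41,r);print(p,delta(p,R,s))
E
```

```text
2.85 [ 0.42761955 -0.25343894  0.14499281] [ 0.57559974 -0.50293263  0.07936923] [ 0.01350347  0.23443421 -0.04718593]
[ 0.42640088 -0.25307097  0.14322571] (array([ 0.0011, -0.0018, -0.0005]), array([ 0.16,  0.12, -0.1 ]))
[ 0.44426212 -0.25141948  0.10195527] (array([ 0.0461, -0.0019, -0.0006]), array([ 0.16,  0.12, -0.1 ]))
[ 0.45934494 -0.25002489  0.06710468] (array([ 0.0841, -0.0019, -0.0007]), array([ 0.16,  0.12, -0.1 ]))
```

View pics/o4.png

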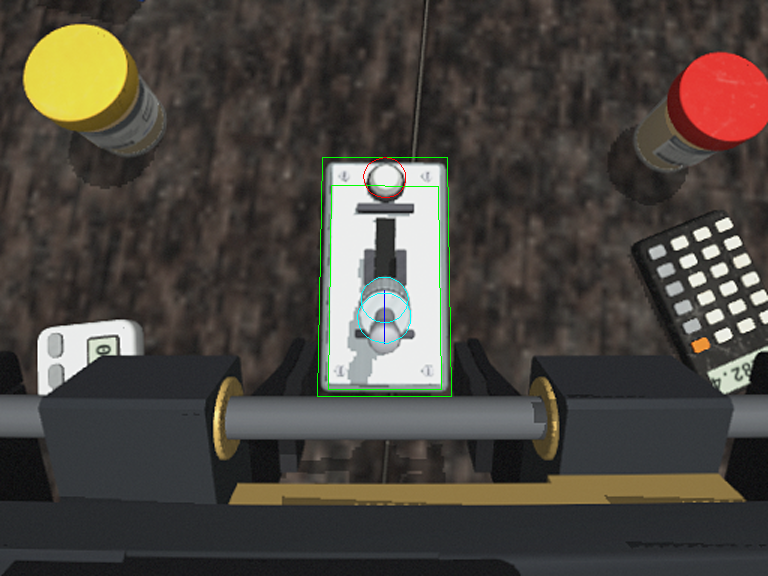

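Request:
{"op": "play_rows", "data": {"rows": [[[0.02, -0.001, -0.0005, 0, 0, 0, 0.05], [0.04, -0.002, -0.0005, 0, 0, 0, 0.05], [0.06, -0.002, -0.0005, 0, 0, 0, 0.05], [0.075, -0.002, -0.0005, 0, 0, 0, 0.05], [0.083, -0.002, -0.0005, 0, 0, 0, 0.05], [0.083, -0.002, -0.0005, 0, 0, 0, 0.05], [0.083, -0.002, -0.0005, 0, 0, 0, 0.05]]]}}

```text
time_s: 3.55
position: [0.4585, -0.2495, 0.0676]
tcp_rot: [[0.398, 0.912, 0.094], [0.036, 0.087, -0.996], [-0.917, 0.4, 0.002]]
force: [-0.3, 0.7, -0.5]
opening: 0.575
```

```bash
python3 - <<'E'
from h import *
c=capture('wrist');C=cam(c)
im=draw(c['pixels'],C,*BX,-.41,sc=1.5,roi=(0,0,512,384))
cs=capture('side');save(cs,'s3');im3=draw(cs['pixels'],cam(cs),*BX,-.41,sc=7,roi=(240,130,100,80))
cv2.imwrite('pics/o5.png',im);cv2.imwrite('pics/o6.png',im3)
s=read_state();print(s['time_s'],s['position'],s['force'],s['moment'])
for r in (.047,): p,R=target(*BX,-.41,r);print(p,delta(p,R,s))
E
```

```text
3.65 [ 0.4582515  -0.2495065   0.06770443] [-0.26023849 -0.78921212  0.00888485] [-0.00616302  0.27385715 -0.00962966]
[ 0.45934494 -0.25002489  0.06710468] (array([0.001 , 0.0007, 0.0006]), array([ 0.11,  0.06, -0.08]))
```

View pics/o5.png

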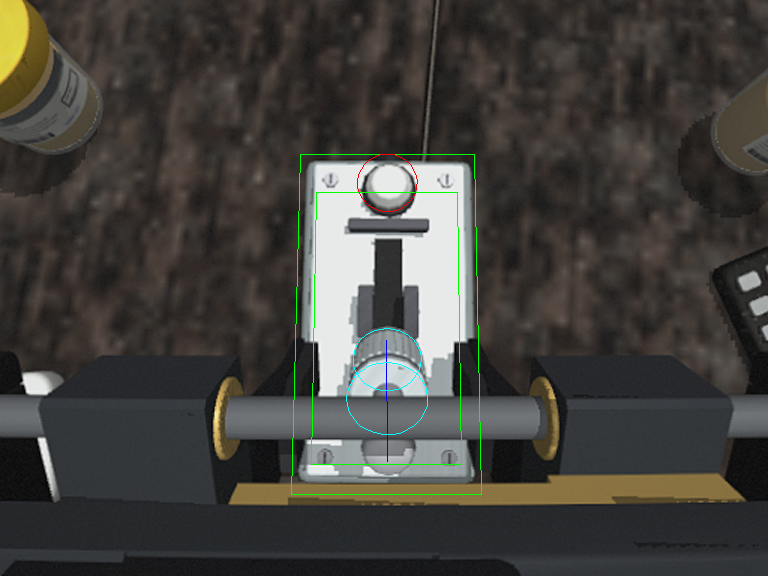

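View pics/o6.png

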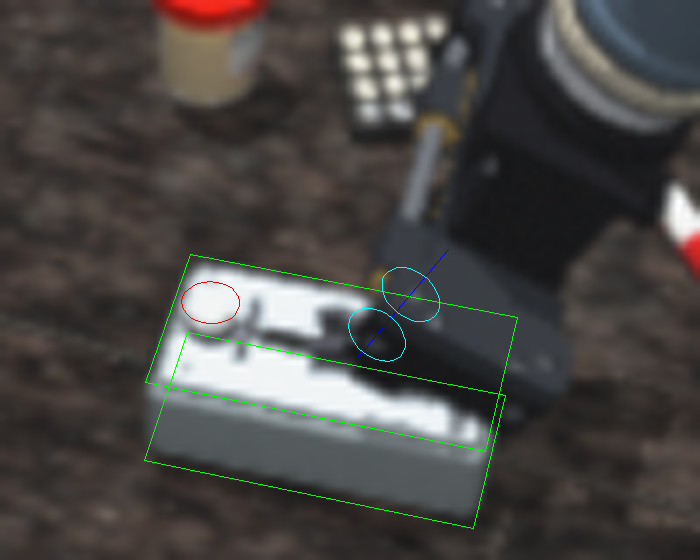

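Request:
{"op": "play_rows", "data": {"rows": [[[0, 0, 0, 0, 0, 0, 0.035], [0, 0, 0, 0, 0, 0, 0.015], [0, 0, 0, 0, 0, 0, 0.01], [0, 0, 0, 0, 0, 0, 0.01], [0, 0, 0, 0, 0, 0, 0.01], [0, 0, 0, 0, 0, 0, 0.01]]]}}

```text
time_s: 4.25
position: [0.4579, -0.2501, 0.0668]
tcp_rot: [[0.397, 0.913, 0.092], [0.035, 0.085, -0.996], [-0.917, 0.399, 0.002]]
force: [-1.0, -2.4, 2.1]
opening: 0.278
```

```bash
python3 - <<'E'
from h import *
s=read_state();print(s['time_s'],s['position'],s['force'],s['moment'],s['opening']*87)
c=capture('wrist');C=cam(c);save(c,'w5')
E
```

```text
4.25 [ 0.45792886 -0.25013852  0.06679076] [-1.04651517 -2.39801884  2.13270555] [-0.37476999  0.36302026 -0.19944065] 24.154914288115247
```

View pics/w5.png

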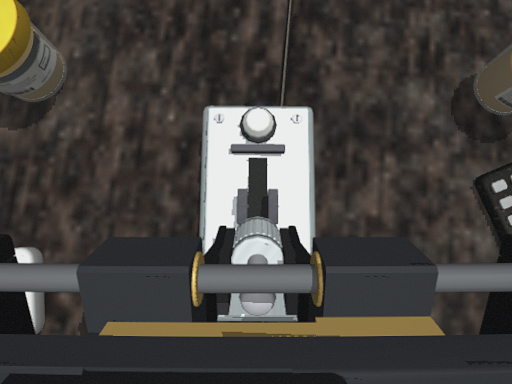

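Request:
{"op": "play_rows", "data": {"rows": [[[-0.004, 0, 0, 0, 0, 0, 0.01], [-0.008, 0, 0, 0, 0, 0, 0.01], [-0.012, 0, 0, 0, 0, 0, 0.01], [-0.0155, 0, 0, 0, 0, 0, 0.01], [-0.0155, 0, 0, 0, 0, 0, 0.01], [-0.0155, 0, 0, 0, 0, 0, 0.01]]]}}

```text
time_s: 4.9
position: [0.4517, -0.2505, 0.081]
tcp_rot: [[0.397, 0.913, 0.092], [0.035, 0.085, -0.996], [-0.917, 0.399, 0.002]]
force: [2.4, -3.9, -8.8]
opening: 0.276
```

```bash
python3 - <<'E'
from h import *
s=read_state();print(s['time_s'],s['position'],s['force'],s['moment'],s['opening']*87)
print('along tool',s['tcp_rot'].T@s['force'],s['tcp_rot'].T@(s['position']-[.4579,-.2501,.0668]))
c=capture('wrist');C=cam(c);save(c,'w6')
d=s['position']-np.array([BX[0],BX[1],.024]);print('r',np.linalg.norm(d), 'lean',np.arctan2(d[0],d[2]))
# arc: from this pose rotate about pivot
X=s['tcp_rot']
axis=np.array([-np.sin(BX[2]),np.cos(BX[2]),0]);piv=np.array([BX[0],BX[1],.024])
for a in np.arange(.1,.86,.1).tolist()+[.82,.84]:
    Rr=Ro.from_rotvec(axis*a).as_matrix()
    print(round(a,2),delta(piv+Rr@d,Rr@X,s))
E
```

```text
4.9 [ 0.45174153 -0.25054106  0.0809532 ] [ 2.3859567  -3.87745307 -8.76070608] [-0.7636444   0.29508666 -0.33013125] 24.043864021386533
along tool [ 8.84480301 -1.64437793  4.06729439] [-1.54409363e-02 -1.91811764e-05 -1.06989548e-04]
r 0.06275505129998911 lean -0.4320077986521394
0.1 (array([0.0002, 0.0063, 0.    ]), array([-0.01,  0.  , -5.73]))
0.2 (array([0.001 , 0.0125, 0.    ]), array([-2.000e-02,  1.000e-02, -1.146e+01]))
0.3 (array([0.0024, 0.0186, 0.    ]), array([-2.000e-02,  1.000e-02, -1.719e+01]))
0.4 (array([0.0044, 0.0245, 0.    ]), array([-3.000e-02,  2.000e-02, -2.292e+01]))
0.5 (array([0.007 , 0.0303, 0.    ]), array([-4.000e-02,  2.000e-02, -2.865e+01]))
0.6 (array([0.0101, 0.0357, 0.    ]), array([-5.000e-02,  3.000e-02, -3.438e+01]))
0.7 (array([0.0138, 0.0408, 0.    ]), array([-5.000e-02,  3.000e-02, -4.011e+01]))
0.8 (array([0.018 , 0.0454, 0.    ]), array([-6.000e-02,  4.000e-02, -4.584e+01]))
0.82 (array([0.0189, 0.0463, 0.    ]), array([-6.000e-02,  4.000e-02, -4.698e+01]))
0.84 (array([0.0198, 0.0472, 0.    ]), array([-6.000e-02,  4.000e-02, -4.813e+01]))
```

View pics/w6.png

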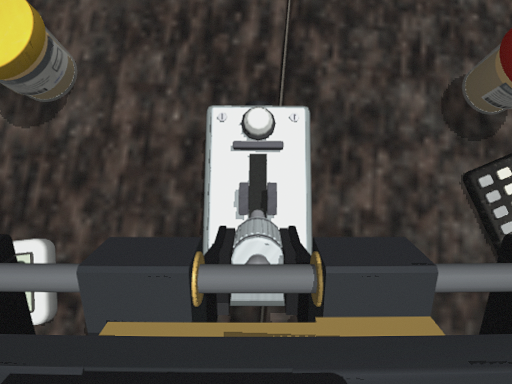

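Request:
{"op": "play_rows", "data": {"rows": [[[0.0002, 0.005, 0, 0, 0, -4.6, 0.01], [0.0008, 0.01, 0, 0, 0, -9.2, 0.01], [0.0018, 0.0149, 0, 0, 0, -13.75, 0.01], [0.0032, 0.0197, 0, 0, 0, -18.3, 0.01], [0.0049, 0.0244, 0, 0, 0, -22.9, 0.01], [0.0049, 0.0244, 0, 0, 0, -22.9, 0.01]]]}}

```text
time_s: 5.55
position: [0.4771, -0.2482, 0.0861]
tcp_rot: [[0.008, 0.995, 0.098], [-0.003, 0.098, -0.995], [-1.0, 0.008, 0.003]]
force: [-0.7, -7.3, -7.9]
opening: 0.28
```

```bash
python3 - <<'E'
from h import *
s=read_state();print(s['time_s'],s['position'],s['opening']*87,s['joint_positions'].round(1))
print('along tool',s['tcp_rot'].T@s['force'])
d=s['position']-np.array([BX[0],BX[1],.024]);print('r',np.linalg.norm(d), 'lean',np.arctan2(d[0],d[2]),s['tcp_rot'][:,0])
c=capture('wrist');C=cam(c);save(c,'w7')
E
```

```text
5.55 [ 0.4771315  -0.24816299  0.08614596] 24.385209939350993 [-39.5  35.1 101.6   0.3  42.8  44.7]
along tool [ 7.89904984 -1.47435237  7.18599616]
r 0.062152179709828934 lean -0.013974280965582236 [ 0.00798497 -0.00254465 -0.99996488]
```

View pics/w7.png

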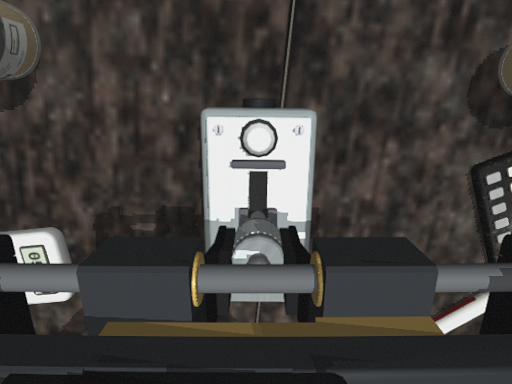

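Request:
{"op": "play_rows", "data": {"rows": [[[0.0002, 0.005, 0.0002, 0, 0, -4.6, 0.01], [0.0008, 0.0099, 0.0004, 0, 0, -9.2, 0.01], [0.0018, 0.0147, 0.0005, 0, 0, -13.75, 0.01], [0.0031, 0.0195, 0.0005, 0, 0, -18.3, 0.01], [0.0049, 0.0241, 0.0005, 0, 0, -22.9, 0.01], [0.0056, 0.0258, 0.0005, 0, 0, -24.6, 0.01], [0.0056, 0.0258, 0.0005, 0, 0, -24.6, 0.01], [0.0056, 0.0258, 0.0005, 0, 0, -24.6, 0.01]]]}}

```text
time_s: 6.4
position: [0.5, -0.2463, 0.0792]
tcp_rot: [[-0.407, 0.908, 0.096], [-0.038, 0.088, -0.995], [-0.913, -0.409, -0.001]]
force: [-0.8, -6.3, -7.3]
opening: 0.279
```

```bash
python3 - <<'E'
from h import *
s=read_state();print(s['time_s'],s['position'],s['opening']*87,s['joint_positions'].round(1))
print('along tool',s['tcp_rot'].T@s['force'])
d=s['position']-np.array([BX[0],BX[1],.024]);print('r',np.linalg.norm(d), 'lean',np.arctan2(d[0],d[2]),s['tcp_rot'][:,0],np.arcsin(s['tcp_rot'][:,0]))
c=capture('wrist');C=cam(c);save(c,'w8')
c=capture('side');cv2.imwrite('pics/s8.png',draw(c['pixels'],cam(c),*BX,.42,lift=.015,sc=7,roi=(240,130,100,80)))
E
```

```text
6.4 [ 0.49996065 -0.24629057  0.07923771] 24.287669271308324 [-30.2  45.3  82.5 -14.4  72.8  61.1]
along tool [7.2534902  1.71720668 6.19512817]
r 0.05947699460054945 lean 0.3784066262424891 [-0.40678066 -0.03822621 -0.91272573] [-0.4189272  -0.03823553 -1.14990646]
```

View pics/w8.png

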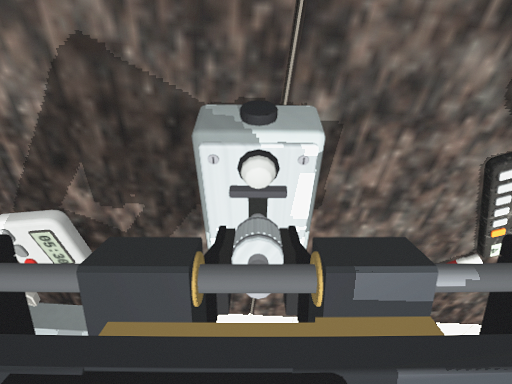

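View pics/s8.png

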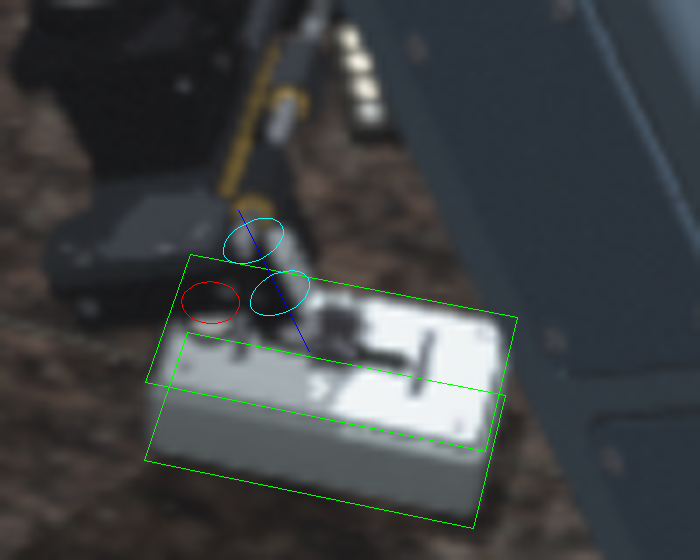

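Request:
{"op": "play_rows", "data": {"rows": [[[-0.0005, 0.001, 0, 0, 0, -0.5, 0.01], [-0.0005, 0.002, 0, 0, 0, -1, 0.01], [-0.0005, 0.003, 0, 0, 0, -1, 0.01], [-0.0005, 0.003, 0, 0, 0, -1, 0.01], [-0.0005, 0.003, 0, 0, 0, -1, 0.01]]]}}

```text
time_s: 7.0
position: [0.5011, -0.2462, 0.0791]
tcp_rot: [[-0.426, 0.9, 0.095], [-0.039, 0.087, -0.995], [-0.904, -0.427, -0.002]]
force: [-3.5, -7.0, -5.4]
opening: 0.277
```

```bash
python3 - <<'E'
from h import *
s=read_state();print(s['time_s'],s['position'],s['opening']*87)
print('along tool',s['tcp_rot'].T@s['force'],s['tcp_rot'].T@s['moment'])
d=s['position']-np.array([BX[0]-.0015,BX[1],.024]);print('r',np.linalg.norm(d), 'lean',np.arctan2(d[0],d[2]),np.arcsin(s['tcp_rot'][:,0]))
E
```

```text
7.0 [ 0.50107285 -0.24617496  0.07911432] 24.134392394974704
along tool [ 6.62282486 -1.4884722   6.64199931] [-0.00528642 -1.15662984  0.17474775]
r 0.060381531884769295 lean 0.41939945040336774 [-0.43971473 -0.03932248 -1.12907879]
```

Request:
{"op": "play_rows", "data": {"rows": [[[-0.0005, 0.0015, 0, 0, 0, 0, 0.01], [-0.0005, 0.003, 0, 0, 0, 0, 0.01], [-0.0005, 0.003, 0, 0, 0, 0, 0.01]]]}}

```text
time_s: 7.3
position: [0.5012, -0.2461, 0.0788]
tcp_rot: [[-0.432, 0.897, 0.095], [-0.039, 0.087, -0.995], [-0.901, -0.434, -0.002]]
force: [-9.4, -8.4, -3.2]
opening: 0.279
```

```bash
python3 - <<'E'
from h import *
s=read_state();print(s['time_s'],s['position'],s['opening']*87)
print('along tool',s['tcp_rot'].T@s['force'],s['tcp_rot'].T@s['moment'])
d=s['position']-np.array([BX[0]-.0015,BX[1],.024]);print('r',np.linalg.norm(d), 'lean',np.arctan2(d[0],d[2]),np.arcsin(s['tcp_rot'][:,0]))
E
```

```text
7.3 [ 0.50123102 -0.2461127   0.07881871] 24.307982219693333
along tool [ 7.22444982 -7.76335012  7.49404383] [ 0.09988917 -1.33390662 -0.75489911]
r 0.0601788911360406 lean 0.4238031017799007 [-0.44665009 -0.03938788 -1.12215927]
```

Request:
{"op": "play_rows", "data": {"rows": [[[0, -0.001, 0, 0, 0, 0, 0.02], [0, -0.001, 0, 0, 0, 0, 0.03], [0, -0.001, 0, 0, 0, 0, 0.045], [0, -0.001, 0, 0, 0, 0, 0.055], [0, -0.001, 0, 0, 0, 0, 0.055], [0, -0.001, 0, 0, 0, 0, 0.055]]]}}

```text
time_s: 7.9
position: [0.5066, -0.2445, 0.0798]
tcp_rot: [[-0.421, 0.902, 0.094], [-0.039, 0.085, -0.996], [-0.906, -0.423, -0.001]]
force: [-0.4, -0.6, -0.0]
opening: 0.594
```

```bash
python3 - <<'E'
from h import *
s=read_state();print(s['time_s'],s['position'],s['opening']*87)
print('along tool',s['tcp_rot'].T@s['force'],s['tcp_rot'].T@s['moment'])
c=capture('wrist');C=cam(c);save(c,'w9')
E
```

```text
7.9 [ 0.50657134 -0.24446686  0.07978342] 51.641884904710665
along tool [ 0.19902242 -0.39251355  0.57401473] [-0.00589243  0.04202144  0.24969339]
```

View pics/w9.png

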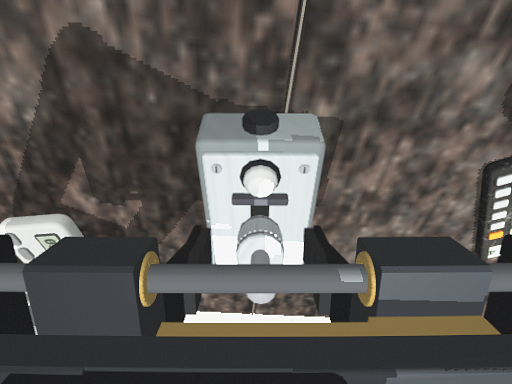

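Request:
{"op": "play_rows", "data": {"rows": [[[-0.02, 0, 0, 0, 0, 0, 0.055], [-0.045, 0, 0, 0, 0, 0, 0.055], [-0.075, 0, 0, 0, 0, 0, 0.055], [-0.11, 0, 0, 0, 0, 0, 0.055], [-0.14, -0.03, 0, 0, 0, 6, 0.055], [-0.15, -0.07, 0, 0, 0, 12, 0.055], [-0.15, -0.11, 0, 0, 0, 18, 0.055], [-0.15, -0.15, 0, 0, 0, 24, 0.055], [-0.15, -0.15, 0, 0, 0, 24, 0.055], [-0.15, -0.15, 0, 0, 0, 24, 0.055]]]}}

```text
time_s: 8.95
position: [0.4335, -0.252, 0.2801]
tcp_rot: [[-0.016, 0.996, 0.091], [-0.003, 0.091, -0.996], [-1.0, -0.016, 0.001]]
force: [-0.3, -1.0, -0.7]
opening: 0.632
```

```bash
python3 - <<'E'
from h import *
s=read_state();print(s['time_s'],s['position'],s['force'])
c=capture('wrist');B=(BX[0]-.001,)+BX[1:]
a=draw(c['pixels'],cam(c),*B,.42,sc=1,roi=(0,0,512,384))
save(c,'w10');cv2.imwrite('pics/w10b.png',a)
c=capture('side');z=cv2.resize(c['pixels'][130:210,240:340,::-1],None,fx=4,fy=4,interpolation=cv2.INTER_CUBIC)
z2=draw(c['pixels'],cam(c),*B,.42,sc=4,roi=(240,130,100,80))
z3=cv2.resize(c['pixels'][250:330,190:290,::-1],None,fx=4,fy=4,interpolation=cv2.INTER_CUBIC);z4=cv2.resize(c['pixels'][:,:,::-1],(400,320))
cv2.imwrite('pics/s10.png',cv2.resize(np.vstack([np.hstack([z,z2]),np.hstack([z3,z4])]),(750,600)))
E
```

```text
8.95 [ 0.43345973 -0.25198321  0.28013229] [-0.33065052 -0.97307598 -0.68806911]
```

View pics/w10b.png

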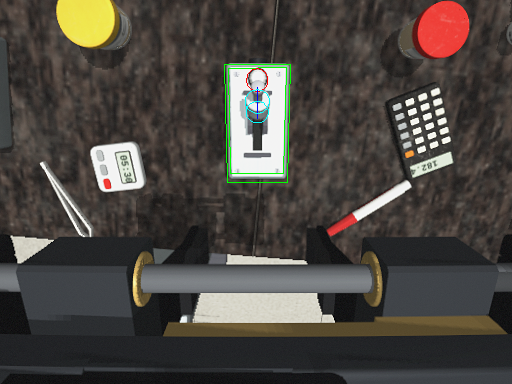

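View pics/s10.png

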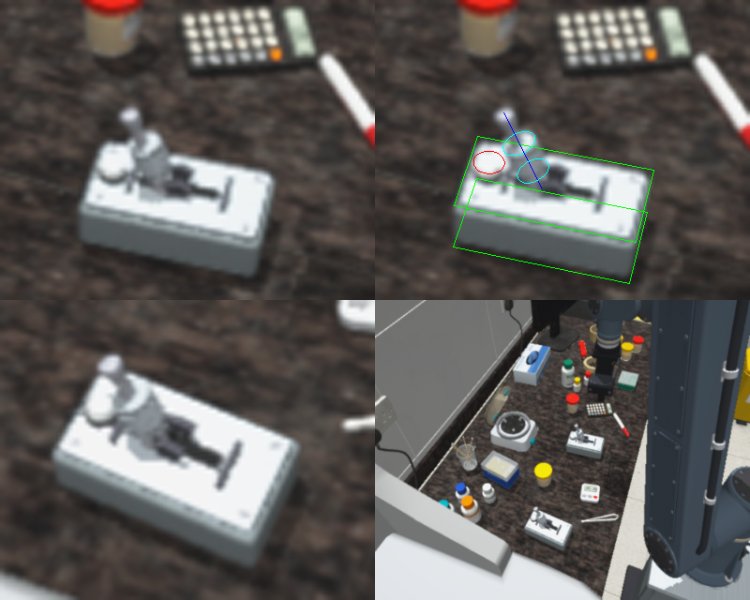

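```bash
python3 - <<'E'
from h import *
c=capture('wrist');C=cam(c);B=(BX[0]-.001,)+BX[1:]
r=(220,55,80,80);k=5
z=cv2.resize(c['pixels'][55:135,220:300,::-1],None,fx=k,fy=k,interpolation=cv2.INTER_CUBIC)
cv2.imwrite('pics/v.png',np.hstack([z,draw(c['pixels'],C,*B,.42,sc=k,roi=r)]))
E
```

```text
(no output)
```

View pics/v.png

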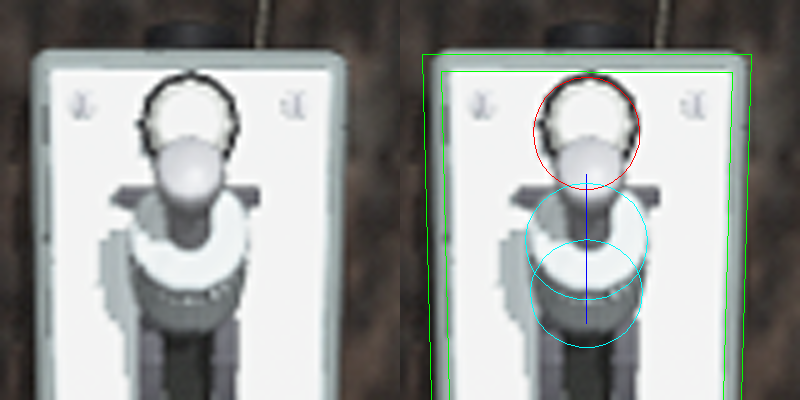

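```bash
python3 -c "
from rig import *
print(hand_in())"
```

```text
the job is handed in; nothing more can be done
None
```

Switch A is on and looks locked, and I've handed the job in at about 9 s of the 32 s allowed. I gripped its collar, lifted it about 15 mm and swung the lever over until it met the end stop. There the tangential force rose to about 8 N with no further movement. I then opened the fingers so the collar dropped, and backed the arm clear.

**Final pictures:** In the wrist picture, lever A leans to the lamp and its collar ring lines up with the "down" overlay. In the side picture A looks the same as B. B is still on and locked, and both cups appear to be where they started.

**Forces:** Readings on the tool during the work stayed below about 15 N, and there was no contact after release.

**Disagreements and gaps:**
- The boxes looked about 3–6% smaller in the pictures than the stated size.
- My first estimate of the lever pivot was about 1.5 mm off. I worked this out from the lever's path and allowed for it in the final push to the stop.
- I checked the lock only by camera, not by pushing the lever back.

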